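# Move the ornaments to the stand in mirrored order

## Task

Move the four ornaments from the white tray to the raised wooden stand in the reverse order, so that someone across the table sees the row as it looks from the robot's side now: the one at the left end of the tray goes to the right end of the stand, the second from the left to the second from the right, and so on. Set each one upright in the middle of its own felt disc and let go. Do not tip any ornament over, and leave the tissue box, the basket and the books where they are.

Things in the scene. Friction and masses are not known exactly. Their poses are not given: they have to be found in the camera images.
- tray: low white rimmed tray, 84 x 330 mm, rim 14 mm high, floor 6 mm, fixed, nearer or farther than the stand, up to 0.18 rad askew. Origin at the centre of its underside, x across it (away from the robot), y along the row (robot's left), z up. The ornaments start on its four places at x = 0, y = +120, +40, -40, -120 mm (within 4 mm); the coasters' tops are 9 mm above the table
- stand: raised light wooden bench-like stand on two feet, 84 x 330 mm, top 40 mm high, empty, fixed, up to 0.18 rad askew. Origin at the centre of its underside (table level), x across it (away from the robot), y along it (robot's left), z up. Four round grey felt discs, 60 mm across, 3 mm thick, lie on it at x = 0, y = +120, +40, -40, -120 mm; their tops are 43 mm above the origin
- candle: ivory pillar candle, plain upright cylinder 40 mm across and 90 mm high (plus a soft black wick of 8 mm), about 110 g; origin at the centre of its underside, z up its axis
- vase: squat black ribbed vase, 48 mm across with upright sides up to 43 mm, a shoulder up to 56 mm and a wooden neck 18 mm across up to 74 mm, closed, about 160 g; origin at the centre of its underside, z up
- house: little white ceramic house, 40 x 40 mm, upright walls 50 mm high, with a red gable roof (up to 70 mm high, eaves about 2 mm proud, its ridge along y), about 140 g; origin at the centre of its underside, x through the door and the back wall (the upright walls to grip), y along the ridge, z up; turned up to 0.25 rad to the tray
- clock: small wooden table clock, a block 30 mm deep (x) x 46 mm wide (y) x 66 mm high with a white dial on its -x face and a 10 mm wide brass button 4 mm high on top, about 150 g; origin at the centre of its underside, z up; turned up to 0.25 rad to the tray
- pad_candle: thin round grey felt coaster, 60 mm across, 3 mm thick, fixed in the white tray, on which the candle stands at the start (it marks that place of the row; all four coasters look alike); origin at the centre of its underside
- pad_vase: thin round grey felt coaster, 60 mm across, 3 mm thick, fixed in the white tray, on which the vase stands at the start (it marks that place of the row; all four coasters look alike); origin at the centre of its underside
- pad_house: thin round grey felt coaster, 60 mm across, 3 mm thick, fixed in the white tray, on which the house stands at the start (it marks that place of the row; all four coasters look alike); origin at the centre of its underside
- pad_clock: thin round grey felt coaster, 60 mm across, 3 mm thick, fixed in the white tray, on which the clock stands at the start (it marks that place of the row; all four coasters look alike); origin at the centre of its underside
- tissue_box: bystander: white and blue closed tissue box, 110 (x) x 210 (y) x 75 mm high; origin at the centre of its underside
- basket: bystander: round brown open basket, 120 mm across, 55 mm high; origin at the centre of its underside
- books: bystander: two books with a black remote control on top, one piece, 130 (x) x 200 (y) x 53 mm high; origin at the centre of its underside
Not all that is in view belongs to the job. Leave any blue look-alike of the clock alone. Leave any purple look-alike of the candle alone.

How it is judged:
By the outcome, as a careful person would: the job done as asked, in the order asked, and still so for the second after the job is handed in, with the robot touching nothing.
It also fails if it takes over 106 s, if anything falls off the work surface, if the arm or the gripper's body presses on something with over 40 N, if the wrist force passes 120 N, or if a joint passes its speed limit or range.

## Robot

A 6-joint arm with a two-finger parallel gripper is mounted at the origin on the work surface. World frame = base frame: x ahead of the robot, y to its left, z up, the work surface at z = 0. Lengths are in m, angles in rad, forces in N, time in s.
With the tool pointing down it reaches from about 0.25 to 0.725 m from the base axis. Payload 4 kg.
Tool frame: the origin (TCP) lies at the very end of the fingers, on their centre line; the grasp point (between the pads) lies 19 mm behind it; z points along the fingers, y is the line along which they close (so a half turn about z gives the same grasp; the last joint's range is limited). The gripper opens to 85 mm and grips with 20 to 120 N. Pads are 22 mm wide; open, the fingers measure 114 mm over their backs; the gripper's body (76 mm by 85 mm) begins 54 mm behind the grasp point. The pads swing forward as they close: fully open they stand 13 mm farther back than shut.
Start: joints at [-1.292, 0.241, 0.005, 1.335, 0, 1.571], TCP at [0.138, -0.481, 0.231] pointing down, gripper open.
Joint ranges: [-2.72, 2.72], [-1.05, 1.87], [-1.09, 1.28], [-1.99, 2.15], [-1.42, 1.44], [-3.14, 3.14]. Speed limits (rad/s): [2.79, 2.79, 3.14, 3.14, 3.14, 3.14].

## Interface

Orientations are given as a unit quaternion [x, y, z, w].
In Python, from workcell import telemetry, vision, workorder gives the robot as it stands.
- The arm moves only by the shell command python3 -m inch 'ROWS'. ROWS is JSON, a list of rows, each a list of 3 entries, a list of its own where there are three numbers: the turn, a rotation vector about the tool's x, y, z scaled (see below), then the shift along the tool's x, y, z scaled (see below), then the closure, from -1 (fully open) to 1 (shut). A call has 1 to 10 rows; each row shifts and turns the commanded pose from where the row before left it, along the tool's axes as they then stand; what a row does not reach is not made up. The controller multiplies each number of a shift by 0.3 m and each number of a turn by 360 degrees. A row lasts 1/12 s, in which the tool goes at most 41.7 mm and 7.16 degrees, less where a joint would pass 70% of its speed; a pose out of reach is approached as far as the arm can. A call with a number of a shift or a turn outside -1 to 1 is refused whole. A call with a gripper value outside its range is refused whole. The fingers move at their own pace and stop on an object; the grip force is fixed at half the most. Time passes only in rows, so rows that do not move let the fingers close. It gives the time, the measured TCP pose, the force, the opening and the grip force at its end, in the units of the state.
- telemetry.get_obs(): the state, without advancing time (a new reading comes with each control period).
- vision.camera(name): name is "scene" or "top"; returns a dict with "img" (420x560x3 uint8, red, green, blue), "fov_y" (degrees; the focal length in pixels is half the picture's height over the tangent of half this angle, whatever the lens; pixels are square), "cx", "cy" (the principal point, pixels), "D" ([k1, k2, p1, p2, k3] as OpenCV has them; the pictures are not rectified), "pose" (4x4, takes a point from camera to world coordinates). Camera axes: x right, y up, looking along -z (the intrinsics and any distortion apply to the point x, -y, -z); pixel columns grow to the right and rows downward; lengths in m; the calibration is good to about 2 mm. A picture is of the moment at which its call begins. There is no depth.
- workorder.job_done(): hands the job in; it is judged then, once.
The state is a dict: "clock": time; "joint_pos": joint angles; "joint_vel": joint speeds; "tau": joint torques, N m; "eef_pos": TCP position; "tool_rot": TCP orientation; "ft_force": force on the tool from outside, world axes, zero at the start; "ft_torque": the same for the moment, N m; "grip_width": finger opening in m; "grasp_force": force on a finger pad.
Only numpy, scipy, OpenCV 4.12 (cv2) and the standard library are available. Lean on these libraries where they do the work, as an engineer would, in place of code of your own. Each camera call takes 0.05 s, during which the arm holds its last target. There are 200 camera calls.

## Working session

There is one attempt and no reset: what is moved stays moved. The work goes in short steps, Python scripts to look and compute and a shell command to move; the robot and the scene stay as the last step left them, time stands still between calls to the robot, and variables do not carry over. Pictures are saved under pics/ and viewed, at most 14 in all, crops included, and the job is handed in when it is done.

```bash
mkdir -p pics; ls; python3 - <<'E'
from workcell import telemetry, vision
import cv2
o=telemetry.get_obs();print(o)
for n in ("scene","top"):
    c=vision.camera(n);cv2.imwrite(f"pics/{n}0.png",c["img"][:,:,::-1]);print({k:v for k,v in c.items() if k!="img"})
E
```

```text
pics
{'clock': 0.0, 'joint_pos': array([-1.29197251e+00,  2.41413911e-01,  3.71794817e-03,  1.33520393e+00,
       -1.86230793e-05,  1.57078508e+00]), 'joint_vel': array([-0.0013533 ,  0.00084364, -0.00128228, -0.00026516, -0.00056623,
        0.00021138]), 'tau': array([ 1.85787547e-03, -3.72320116e+01,  2.52407169e+01,  1.69600704e-02,
        3.17920103e-05,  3.79952880e-06]), 'eef_pos': array([ 0.13743175, -0.48007895,  0.2304101 ]), 'tool_rot': array([ 9.90296558e-01,  1.38966255e-01, -1.55372082e-04, -1.04028673e-03]), 'ft_force': array([0.40012341, 0.08338213, 0.19848871]), 'ft_torque': array([ 0.029545  , -0.01764696, -0.006934  ]), 'grasp_force': 0.0, 'grip_width': 0.08554754027132111}
{'fov_y': 55.06408781435717, 'cx': 278.2611537199689, 'cy': 216.49839308015703, 'D': array([-0.03221681,  0.        ,  0.        ,  0.        ,  0.        ]), 'pose': array([[-0.77846157, -0.4334975 ,  0.45395759,  0.94414525],
       [ 0.62757795, -0.52372174,  0.57607418,  0.62269787],
       [-0.01197926,  0.73334539,  0.67975072,  0.74351691],
       [ 0.        ,  0.        ,  0.        ,  1.        ]])}
{'fov_y': 50.462877456519415, 'cx': 287.20750617655085, 'cy': 210.62684041650778, 'D': array([0.00234593, 0.        , 0.        , 0.        , 0.        ]), 'pose': array([[-0.012938  ,  0.99577132, -0.09095099,  0.37510048],
       [-0.9999144 , -0.01270708,  0.00311758, -0.00451874],
       [ 0.00194867,  0.09098354,  0.99585049,  1.48078703],
       [ 0.        ,  0.        ,  0.        ,  1.        ]])}
```

View pics/top0.png

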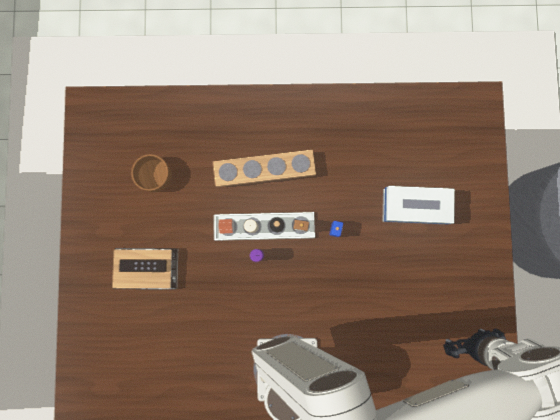

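View pics/scene0.png

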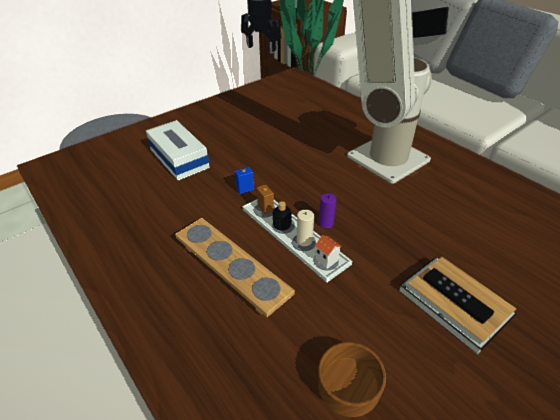

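```bash
cat > h.py <<'E'
import numpy as np, cv2
from workcell import telemetry, vision
def cam(n): return vision.camera(n)
def K(c):
    f=c["img"].shape[0]/2/np.tan(np.radians(c["fov_y"]/2)); return np.array([[f,0,c["cx"]],[0,f,c["cy"]],[0,0,1.]])
F=np.diag([1,-1,-1.])
def proj(c,P):
    T=np.linalg.inv(c["pose"]); R=F@T[:3,:3]; t=F@T[:3,3]
    return cv2.projectPoints(np.asarray(P,float).reshape(-1,3),cv2.Rodrigues(R)[0],t,K(c),c["D"])[0][:,0]
def back(c,uv,z):
    u=cv2.undistortPoints(np.asarray(uv,float).reshape(-1,1,2),K(c),c["D"])[:,0]
    d=np.c_[u,np.ones(len(u))]@F@c["pose"][:3,:3].T; o=c["pose"][:3,3]
    return o+d*((z-o[2])/d[:,2])[:,None]
def crop(c,x,y,w,h,s,name):
    cv2.imwrite(name,cv2.resize(c["img"][y:y+h,x:x+w,::-1],None,fx=s,fy=s,interpolation=cv2.INTER_CUBIC))
E
python3 - <<'E'
from h import *
t=cam("top");s=cam("scene")
crop(t,205,145,145,105,5.5,"pics/t1.png");crop(s,170,160,190,160,3.75,"pics/s1.png")
E
```

```text
(no output)
```

View pics/t1.png

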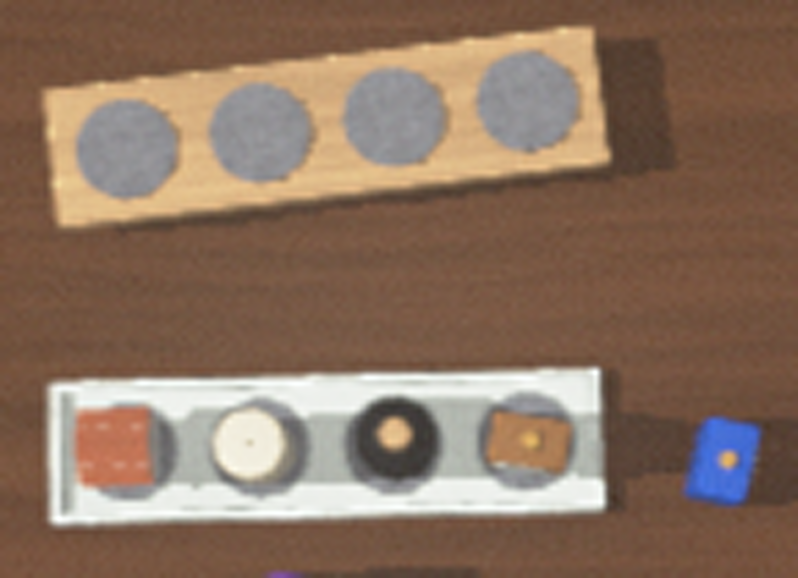

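View pics/s1.png

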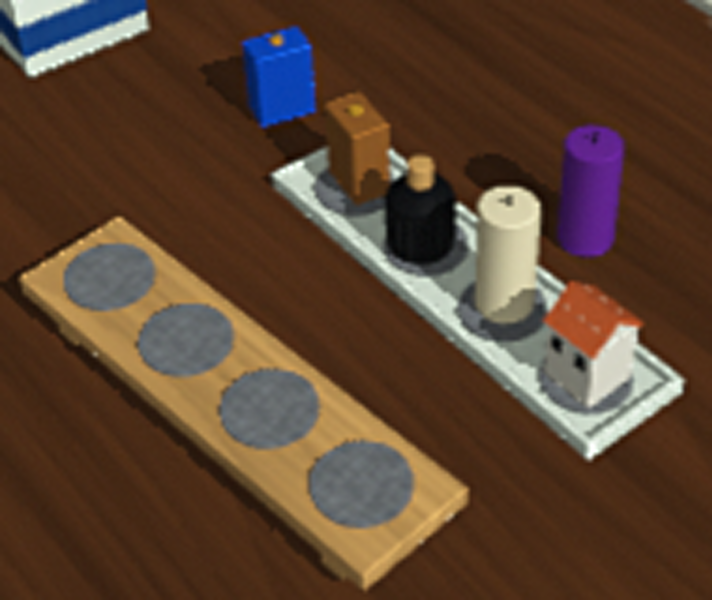

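Left to right from the robot: house (226,226), candle (250,226), vase (277,226) and clock (301,225) in the top view. The look-alikes are the blue clock (337,229) and the purple candle (256,256), and both stay put. The crops confirm this choice. Next I'll measure.

```bash
python3 - <<'E'
from h import *
t=cam("top");s=cam("scene")
T=lambda p:(np.atleast_2d(p)+.5)/5.5-.5+[205,145]
S=lambda p:(np.atleast_2d(p)+.5)/3.75-.5+[170,160]
np.set_printoptions(precision=4,suppress=True)
def seg(c,guess,r):
    im=c["img"].astype(int); m=((im.max(2)-im.min(2))<28)&(im.mean(2)>60)
    out=[]
    for g in guess:
        yy,xx=np.mgrid[:420,:560]; k=m&(np.hypot(xx-g[0],yy-g[1])<r); out.append([xx[k].mean(),yy[k].mean()])
    return np.array(out)
dt=seg(t,T([[127,148],[262,132],[395,116],[528,101]]),11)
ds=seg(s,S([[360,484],[269,408],[185,340],[109,276]]),18)
for n,d,c in(("top",dt,t),("scene",ds,s)):
    P=back(c,d,.043);print("discs",n,P[:,:2].tolist(),"pitch",np.linalg.norm(np.diff(P,axis=0),axis=1),"yaw",np.arctan2(*(P[3]-P[0])[[0,1]]*[1,-1]) )
r=T([[48,384],[602,369],[606,510],[52,523]]);P=back(t,r,.014);print("tray top",P,P.mean(0))
r=S([[683,383],[590,456],[272,178]]);P=back(s,r,.014);print("tray sc",P)
def pair(n,pt,ps,z): print(n,z,back(t,T(pt),z)[:,:2].mean(0),back(s,S(ps),z)[:,:2].mean(0))
pair("candle",[249,443],[508,206],.099)
pair("vase",[395,433],[421,163],.083)
ct=[[492,408],[571,418],[565,471],[487,460]];cs=[[327,108],[363,94],[388,126],[350,140]]
pair("clock",ct,cs,.075)
P=back(t,T(ct),.075);print(P);P=back(s,S(cs),.075);print(P)
print("house roof");P=back(t,T([[76,411],[150,406],[152,484],[80,487]]),.060);print(P,P.mean(0))
print("ridge sc",back(s,S([[569,283],[640,322]]),.079)); print("eave sc",back(s,S([[547,318],[597,357]]),.058))
E
```

```text
discs top [[0.6367493266582422, 0.18424668259100577], [0.6454851618610047, 0.10501709870634562], [0.6536803037312109, 0.02505143577656544], [0.6623931374553065, -0.05411741419024278]] pitch [0.0797 0.0804 0.0796] yaw 0.10717032780553794
discs scene [[0.6397100784346856, 0.1894921768797207], [0.6485167024628624, 0.11044257576032013], [0.6566550841609808, 0.030252035003570654], [0.665510604777835, -0.045503433709609964]] pitch [0.0795 0.0806 0.0763] yaw 0.1093535390292496
tray top [[ 0.4996  0.235   0.014 ]
 [ 0.5044 -0.0978  0.014 ]
 [ 0.4198 -0.0986  0.014 ]
 [ 0.4163  0.2324  0.014 ]] [0.46   0.0678 0.014 ]
tray sc [[ 0.4217  0.2386  0.014 ]
 [ 0.5074  0.2431  0.014 ]
 [ 0.5093 -0.088   0.014 ]]
candle 0.099 [0.4576 0.1076] [0.4606 0.1117]
vase 0.083 [0.4632 0.0255] [0.4651 0.0303]
clock 0.075 [ 0.4591 -0.0511] [ 0.4625 -0.0437]
[[ 0.4773 -0.0302  0.075 ]
 [ 0.471  -0.0755  0.075 ]
 [ 0.4406 -0.0716  0.075 ]
 [ 0.4475 -0.0269  0.075 ]]
[[ 0.4728 -0.0649  0.075 ]
 [ 0.4436 -0.0613  0.075 ]
 [ 0.4521 -0.0218  0.075 ]
 [ 0.4816 -0.0267  0.075 ]]
house roof
[[0.4798 0.2112 0.06  ]
 [0.4821 0.1682 0.06  ]
 [0.4368 0.1671 0.06  ]
 [0.4356 0.2088 0.06  ]] [0.4586 0.1888 0.06  ]
ridge sc [[0.4633 0.1722 0.079 ]
 [0.4531 0.2231 0.079 ]]
eave sc [[0.4796 0.1714 0.058 ]
 [0.4782 0.2144 0.058 ]]
```

```bash
cat > d.py <<'E'
# usage: d.py x y z yaw  -> turn about tool z, then shift in tool axes (after the turn), in move units
import sys; from h import *; from scipy.spatial.transform import Rotation as R
x,y,z,psi=map(float,sys.argv[1:5]); o=telemetry.get_obs(); M=R.from_quat(o["tool_rot"])
p=np.pi/2+psi; W=R.from_matrix(np.c_[[np.cos(p),np.sin(p),0],[np.sin(p),-np.cos(p),0],[0,0,-1]])
rv=(M.inv()*W).as_rotvec(); d=W.inv().apply(np.array([x,y,z])-o["eef_pos"])/.3
print("t %.1f pos"%o["clock"],o["eef_pos"].round(4),"j",o["joint_pos"].round(2)[[0,5]],"w %.4f F %.1f"%(o["grip_width"],o["grasp_force"]),o["ft_force"].round(1))
print("turn units",(rv/2/np.pi).round(4),"shift units",d.round(4),"rows>=",np.linalg.norm(d)*.3/.0417)
E
python3 -m inch '[[[0,0,-0.0195],[0,0,0],-1],[[0,0,-0.0195],[0,0,0],-1],[[0,0,-0.0195],[0,0,0],-1],[[0,0,-0.0195],[0,0,0],-1],[[0,0,-0.0195],[0,0,0],-1],[[0,0,-0.0195],[0,0,0],-1],[[0,0,-0.0195],[0,0,0],-1],[[0,0,-0.0195],[0,0,0],-1],[[0,0,-0.0195],[0,0,0],-1],[[0,0,-0.0195],[0,0,0],-1]]'
python3 d.py .46 .191 .2 .045
python3 -c "
from h import *
c=cam('top');print(back(c,[[256,255.5]],.09))"
```

```text
clock: 1.13
eef_pos: [0.1376, -0.4806, 0.2312]
tool_rot: [0.728, 0.685, 0.0, -0.0]
ft_force: [-0.4, 0.5, 0.8]
grip_width: 0.0855
grasp_force: 0.0
t 1.1 pos [ 0.1376 -0.4806  0.2312] j [-1.29  0.34] w 0.0855 F 0.0 [-0.4  0.5  0.8]
turn units [-0.     -0.     -0.0168] shift units [2.1881 1.1744 0.104 ] rows>= 17.881664310814088
[[0.36346677 0.08982262 0.09      ]]
```

```bash
python3 -m inch '[[[0,0,-0.0168],[0,0,0],-1],[[0,0,0],[0.115,0.062,0],-1],[[0,0,0],[0.115,0.062,0],-1],[[0,0,0],[0.115,0.062,0],-1],[[0,0,0],[0.115,0.062,0],-1],[[0,0,0],[0.115,0.062,0],-1],[[0,0,0],[0.115,0.062,0],-1],[[0,0,0],[0.115,0.062,0],-1],[[0,0,0],[0.115,0.062,0],-1],[[0,0,0],[0.115,0.062,0],-1]]' | head -2
python3 -m inch '[[[0,0,0],[0.115,0.062,0],-1],[[0,0,0],[0.115,0.062,0],-1],[[0,0,0],[0.115,0.062,0],-1],[[0,0,0],[0.115,0.062,0],-1],[[0,0,0],[0.115,0.062,0],-1],[[0,0,0],[0.115,0.062,0],-1],[[0,0,0],[0.115,0.062,0],-1],[[0,0,0],[0.115,0.062,0],-1],[[0,0,0],[0.115,0.062,0],-1],[[0,0,0],[0,0,0],-1]]' | head -2
python3 d.py .46 .191 .18 .045
```

```text
clock: 2.02
eef_pos: [0.2931, -0.1623, 0.2316]
clock: 2.85
eef_pos: [0.4507, 0.1584, 0.2306]
t 2.9 pos [0.4507 0.1584 0.2306] j [0.34 1.87] w 0.0853 F 0.0 [-0.2 -0.5  0. ]
turn units [ 0.0003 -0.0004 -0.0004] shift units [0.1071 0.0357 0.1687] rows>= 1.4607103207446184
```

```bash
python3 -m inch '[[[0,0,0],[0.0535,0.018,0],-1],[[0,0,0],[0.0535,0.018,0],-1],[[0,0,0],[0,0,0.1],-1],[[0,0,0],[0,0,0.1],-1],[[0,0,0],[0,0,0.1],-1],[[0,0,0],[0,0,0.1],-1],[[0,0,0],[0,0,0.035],-1],[[0,0,0],[0,0,0],-1],[[0,0,0],[0,0,0],-1]]' | head -2
python3 d.py .46 .191 .019 .045
python3 -c "
from h import *
c=cam('scene');crop(c,250,150,140,140,4,'pics/s2.png')
print((proj(c,[telemetry.get_obs()['eef_pos']])-[250,150])*4)"
```

```text
clock: 3.6
eef_pos: [0.4571, 0.1848, 0.1005]
t 3.6 pos [0.4571 0.1848 0.1005] j [0.38 1.92] w 0.0852 F 0.0 [-0.3  0.4  0.5]
turn units [-0.0002  0.0001 -0.0013] shift units [0.0201 0.0104 0.2716] rows>= 1.9610116020326378
[[310.58406178 320.90845115]]
```

View pics/s2.png

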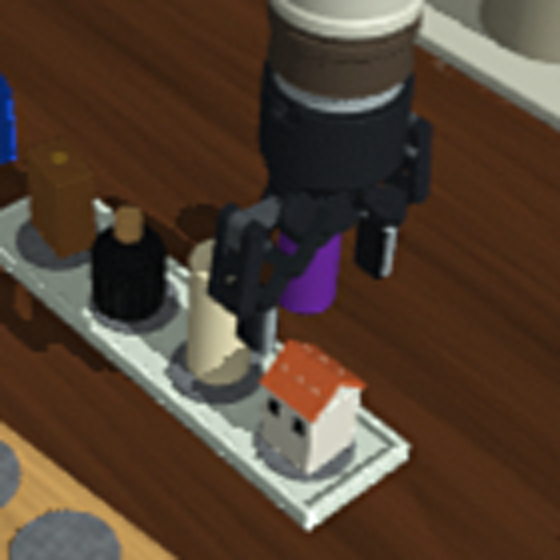

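The view shows the open fingers straddling the house line, with tips at crop (265,352) and (380,275). The house is at (312,405), clear of the candle. I'll correct the small offset and descend.

```bash
python3 -m inch '[[[0,0,-0.001],[0.02,0.01,0],-1],[[0,0,0],[0,0,0.05],-1],[[0,0,0],[0,0,0.05],-1],[[0,0,0],[0,0,0.05],-1],[[0,0,0],[0,0,0.05],-1],[[0,0,0],[0,0,0.04],-1],[[0,0,0],[0,0,0.03],-1],[[0,0,0],[0,0,0],-1],[[0,0,0],[0,0,0],-1]]' | head -2
python3 d.py .46 .190 .019 .045
```

```text
clock: 4.4
eef_pos: [0.461, 0.1918, 0.0204]
t 4.4 pos [0.461  0.1918 0.0204] j [0.39 1.92] w 0.0852 F 0.0 [-0.7 -0.  -0.7]
turn units [ 0.0001 -0.0001  0.    ] shift units [-0.006  -0.0035  0.0046] rows>= 0.05984595578933044
```

```bash
python3 -m inch '[[[0,0,0],[0,0,0],1],[[0,0,0],[0,0,0],1],[[0,0,0],[0,0,0],1],[[0,0,0],[0,0,0],1],[[0,0,0],[0,0,0],1],[[0,0,0],[0,0,0],1],[[0,0,0],[0,0,0],1],[[0,0,0],[0,0,0],1],[[0,0,0],[0,0,0],1],[[0,0,0],[0,0,0],1]]'
python3 d.py .664 -.0514 .2 .1077
```

```text
clock: 5.23
eef_pos: [0.4615, 0.1918, 0.0208]
tool_rot: [0.691, 0.723, 0.001, 0.001]
ft_force: [0.8, 0.2, 5.1]
grip_width: 0.042
grasp_force: 56.9
t 5.2 pos [0.4615 0.1918 0.0208] j [0.39 1.92] w 0.0420 F 56.9 [0.8 0.2 5.1]
turn units [ 0.0004 -0.0001 -0.01  ] shift units [-0.8784  0.5841 -0.5972] rows>= 8.721078955066396
```

```bash
python3 -m inch '[[[0,0,0],[0,0,-0.02],1],[[0,0,0],[0,0,-0.05],1],[[0,0,0],[0,0,-0.08],1],[[0,0,0],[0,0,-0.1],1],[[0,0,0],[0,0,-0.1],1],[[0,0,0],[0,0,-0.1],1],[[0,0,0],[0,0,-0.08],1],[[0,0,0],[0,0,-0.04],1],[[0,0,-0.01],[0,0,0],1],[[0,0,0],[0,0,0],1]]'
python3 d.py .664 -.0514 .2 .1077
python3 -c "
from h import *
c=cam('scene');crop(c,250,90,140,140,4,'pics/s3.png')"
```

```text
clock: 6.07
eef_pos: [0.4604, 0.1915, 0.1917]
tool_rot: [0.668, 0.745, 0.001, 0.0]
ft_force: [-1.1, 0.6, -2.5]
grip_width: 0.0421
grasp_force: 59.1
t 6.1 pos [0.4604 0.1915 0.1917] j [0.39 1.86] w 0.0421 F 59.1 [-1.1  0.6 -2.5]
turn units [ 0.0002 -0.0001  0.0002] shift units [-0.8778  0.5877 -0.0276] rows>= 7.602424853181262
```

View pics/s3.png

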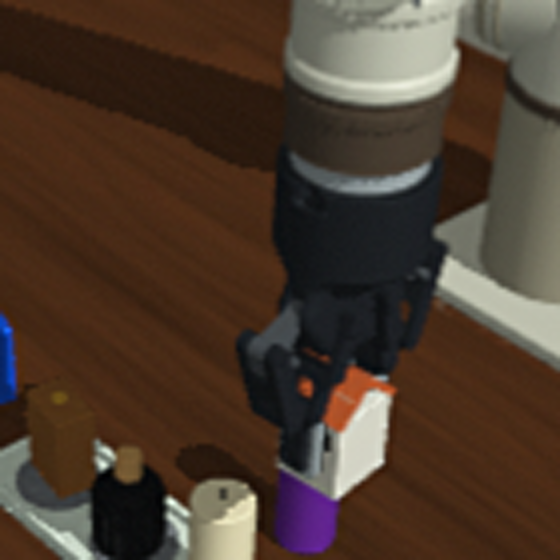

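The house hangs upright and centred between the pads (crop 335,440). I'll carry it over to the -y end disc.

```bash
python3 -m inch '[[[0,0,0],[-0.045,0.03,0],1],[[0,0,0],[-0.09,0.06,0],1],[[0,0,0],[-0.09,0.06,0],1],[[0,0,0],[-0.09,0.06,0],1],[[0,0,0],[-0.09,0.06,0],1],[[0,0,0],[-0.09,0.06,0],1],[[0,0,0],[-0.09,0.06,0],1],[[0,0,0],[-0.09,0.06,0],1],[[0,0,0],[-0.09,0.06,0],1],[[0,0,0],[-0.09,0.06,0],1]]' | head -2
python3 -m inch '[[[0,0,0],[-0.02,0.01,0],1],[[0,0,0],[0,0,0],1],[[0,0,0],[0,0,0],1]]' | head -2
python3 d.py .664 -.0514 .06 .1077
```

```text
clock: 6.95
eef_pos: [0.6577, -0.0465, 0.1889]
clock: 7.2
eef_pos: [0.6605, -0.0507, 0.189]
t 7.2 pos [ 0.6605 -0.0507  0.189 ] j [-0.08  1.39] w 0.0419 F 59.2 [-1.4  0.6 -1.6]
turn units [-0.0006 -0.0002 -0.0002] shift units [-0.0034  0.0113  0.43  ] rows>= 3.094849905283392
```

```bash
python3 -m inch '[[[0,0,0],[-0.003,0.011,0],1],[[0,0,0],[0,0,0.08],1],[[0,0,0],[0,0,0.1],1],[[0,0,0],[0,0,0.1],1],[[0,0,0],[0,0,0.08],1],[[0,0,0],[0,0,0.04],1],[[0,0,0],[0,0,0.02],1],[[0,0,0],[0,0,0],1],[[0,0,0],[0,0,0],1]]' | head -2
python3 d.py .664 -.0514 .056 .1077
python3 -c "
from h import *
c=cam('scene');crop(c,150,130,140,140,4,'pics/s4.png')"
```

```text
clock: 7.95
eef_pos: [0.6653, -0.0504, 0.0657]
t 8.0 pos [ 0.6653 -0.0504  0.0657] j [-0.08  1.39] w 0.0417 F 59.1 [ 0.8 -0.6 -1.1]
turn units [0.0001 0.     0.0002] shift units [-0.0029 -0.0046  0.0325] rows>= 0.236993187495906
```

View pics/s4.png

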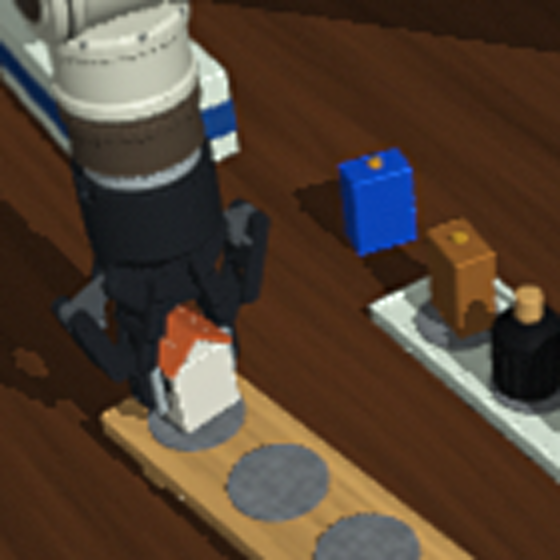

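The house is about 10 mm over the end disc (crop 197,415) and looks centred. I'll lower it.

```bash
python3 -m inch '[[[0,0,0],[-0.003,-0.004,0.015],1],[[0,0,0],[0,0,0.015],1],[[0,0,0],[0,0,0.005],1],[[0,0,0],[0,0,0],1],[[0,0,0],[0,0,0],1]]' | head -2
python3 d.py .664 -.0514 .0548 .1077
```

```text
clock: 8.42
eef_pos: [0.6642, -0.0525, 0.055]
t 8.4 pos [ 0.6642 -0.0525  0.055 ] j [-0.08  1.38] w 0.0418 F 58.7 [-1.4 -0.3  1.7]
turn units [ 0.0002  0.     -0.    ] shift units [ 0.0037 -0.0003  0.0008] rows>= 0.027302286395175564
```

```bash
python3 -m inch '[[[0,0,0],[0,0,0.001],1],[[0,0,0],[0,0,0],-1],[[0,0,0],[0,0,0],-1],[[0,0,0],[0,0,0],-1],[[0,0,0],[0,0,0],-1],[[0,0,0],[0,0,0],-1],[[0,0,0],[0,0,0],-1],[[0,0,0],[0,0,0],-1],[[0,0,0],[0,0,0],-1]]' | tail -3
python3 -m inch '[[[0,0,0],[0,0,-0.03],-1],[[0,0,0],[0,0,-0.08],-1],[[0,0,0],[0,0,-0.1],-1],[[0,0,0],[0,0,-0.1],-1],[[0,0,0],[0,0,-0.1],-1],[[0,0,0],[0,0,-0.1],-1],[[0,0,0],[0,0,0],-1]]' | head -2
python3 d.py .4595 .109 .16 .013
```

```text
ft_force: [-0.1, 0.5, -0.1]
grip_width: 0.0854
grasp_force: 0.0
clock: 9.75
eef_pos: [0.6673, -0.0526, 0.2162]
t 9.8 pos [ 0.6673 -0.0526  0.2162] j [-0.08  1.38] w 0.0852 F 0.0 [ 0.8 -0.2  0.9]
turn units [0.0022 0.0003 0.0151] shift units [ 0.5478 -0.6857  0.1873] rows>= 6.455917333787567
```

```bash
python3 -m inch '[[[0.002,0,0.015],[0,0,0],-1],[[0,0,0],[0.07,-0.0855,0],-1],[[0,0,0],[0.07,-0.0855,0],-1],[[0,0,0],[0.07,-0.0855,0],-1],[[0,0,0],[0.07,-0.0855,0],-1],[[0,0,0],[0.07,-0.0855,0],-1],[[0,0,0],[0.07,-0.0855,0],-1],[[0,0,0],[0.07,-0.0855,0],-1],[[0,0,0],[0.06,-0.0855,0],-1],[[0,0,0],[0,0,0],-1]]' | head -2
python3 -m inch '[[[0,0,0],[0,0,0.08],-1],[[0,0,0],[0,0,0.08],-1],[[0,0,0],[0,0,0],-1]]' | head -2
python3 d.py .4595 .109 .048 .013
python3 -c "
from h import *
c=cam('top');crop(c,205,135,140,130,4.5,'pics/t5.png')"
```

```text
clock: 10.58
eef_pos: [0.452, 0.1119, 0.2103]
clock: 10.83
eef_pos: [0.4534, 0.1091, 0.1584]
t 10.8 pos [0.4534 0.1091 0.1584] j [0.23 1.79] w 0.0856 F 0.0 [-0.5 -0.6  0.3]
turn units [-0.0029  0.0003  0.0002] shift units [-0.0007  0.0205  0.3681] rows>= 2.6520055798972524
```

View pics/t5.png

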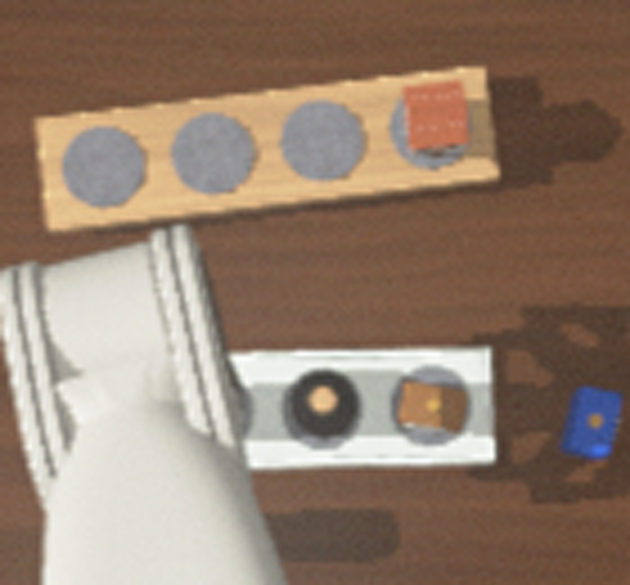

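```bash
python3 -m inch '[[[-0.0029,0,0],[0,0.02,0],-1],[[0,0,0],[0,0,0.08],-1],[[0,0,0],[0,0,0.08],-1],[[0,0,0],[0,0,0.08],-1],[[0,0,0],[0,0,0.06],-1],[[0,0,0],[0,0,0.04],-1],[[0,0,0],[0,0,0.025],-1],[[0,0,0],[0,0,0],-1],[[0,0,0],[0,0,0],-1]]' | head -2
python3 d.py .4595 .109 .048 .013
python3 -c "
from h import *
c=cam('top');print(back(c,(np.array([[404,88],[464,82],[468,145],[409,151]])+.5)/4.5-.5+[205,135],.095).mean(0))"
```

```text
clock: 11.63
eef_pos: [0.4638, 0.1099, 0.0529]
t 11.6 pos [0.4638 0.1099 0.0529] j [0.23 1.79] w 0.0852 F 0.0 [0.2 0.7 0.3]
turn units [0.0012 0.     0.0001] shift units [-0.0028 -0.0144  0.0163] rows>= 0.15777988441076504
[ 0.65992226 -0.05618009  0.095     ]
```

```bash
python3 -m inch '[[[0.0012,0,0],[-0.003,-0.011,0.013],-1],[[0,0,0],[0,0,0],-1],[[0,0,0],[0,0,0],1],[[0,0,0],[0,0,0],1],[[0,0,0],[0,0,0],1],[[0,0,0],[0,0,0],1],[[0,0,0],[0,0,0],1],[[0,0,0],[0,0,0],1],[[0,0,0],[0,0,0],1],[[0,0,0],[0,0,0],1]]'
python3 d.py .4605 .109 .048 .013
```

```text
clock: 12.52
eef_pos: [0.4594, 0.1089, 0.0484]
tool_rot: [0.702, 0.712, -0.001, -0.0]
ft_force: [-1.7, -0.7, 5.2]
grip_width: 0.039
grasp_force: 60.1
t 12.5 pos [0.4594 0.1089 0.0484] j [0.23 1.79] w 0.0390 F 60.1 [-1.7 -0.7  5.2]
turn units [-0.0002  0.0001  0.0001] shift units [0.0002 0.0037 0.0012] rows>= 0.028266327010597204
```

```bash
python3 -m inch '[[[0,0,0],[0,0,-0.02],1],[[0,0,0],[0,0,-0.05],1],[[0,0,0],[0,0,-0.08],1],[[0,0,0],[0,0,-0.1],1],[[0,0,0],[0,0,-0.1],1],[[0,0,0],[0,0,-0.06],1],[[0,0,0],[0,0,-0.03],1],[[0,0,-0.0075],[0,0,0],1],[[0,0,-0.0075],[0,0,0],1],[[0,0,0],[0,0,0],1]]' | head -2
python3 d.py .6567 .0264 .18 .1077
```

```text
clock: 13.35
eef_pos: [0.459, 0.1088, 0.1793]
t 13.3 pos [0.459  0.1088 0.1793] j [0.23 1.7 ] w 0.0387 F 60.4 [ 0.1  0.7 -1.1]
turn units [-0.0005  0.0001  0.0001] shift units [-0.3439  0.6257 -0.0024] rows>= 5.136856578513369
```

```bash
python3 -m inch '[[[0,0,0],[-0.025,0.045,0],1],[[0,0,0],[-0.05,0.09,0],1],[[0,0,0],[-0.05,0.09,0],1],[[0,0,0],[-0.05,0.09,0],1],[[0,0,0],[-0.05,0.09,0],1],[[0,0,0],[-0.05,0.09,0],1],[[0,0,0],[-0.045,0.085,0],1],[[0,0,0],[-0.025,0.045,0],1],[[0,0,0],[0,0,0],1],[[0,0,0],[0,0,0],1]]' | head -2
python3 d.py .6567 .0264 .0824 .1077
```

```text
clock: 14.18
eef_pos: [0.6565, 0.0258, 0.1774]
t 14.2 pos [0.6565 0.0258 0.1774] j [0.04 1.5 ] w 0.0387 F 60.7 [ 0.   0.6 -0.9]
turn units [-0.0009 -0.     -0.0002] shift units [0.0018 0.0008 0.3168] rows>= 2.2789142023441764
```

```bash
python3 -m inch '[[[-0.0009,0,0],[0,0,0.03],1],[[0,0,0],[0,0,0.07],1],[[0,0,0],[0,0,0.08],1],[[0,0,0],[0,0,0.06],1],[[0,0,0],[0,0,0.03],1],[[0,0,0],[0,0,0.02],1],[[0,0,0],[0,0,0],1],[[0,0,0],[0,0,0],1]]' | head -2
python3 d.py .6567 .0264 .0824 .1077
```

```text
clock: 14.85
eef_pos: [0.6574, 0.0265, 0.0935]
t 14.8 pos [0.6574 0.0265 0.0935] j [0.04 1.5 ] w 0.0391 F 60.7 [-0.4 -0.3 -1.3]
turn units [0.0007 0.0001 0.0001] shift units [-0.0002 -0.0024  0.037 ] rows>= 0.26673357821421323
```

```bash
python3 -m inch '[[[0.0007,0,0],[0,-0.002,0.015],1],[[0,0,0],[0,0,0.015],1],[[0,0,0],[0,0,0.006],1],[[0,0,0],[0,0,0],1],[[0,0,0],[0,0,0],1]]' | head -2
python3 d.py .6567 .0264 .0824 .1077
```

```text
clock: 15.27
eef_pos: [0.6571, 0.0262, 0.0824]
t 15.3 pos [0.6571 0.0262 0.0824] j [0.04 1.5 ] w 0.0387 F 60.7 [-0.8  0.5  1.4]
turn units [0.0001 0.0001 0.    ] shift units [ 0.001  -0.0013  0.0001] rows>= 0.011540925012786769
```

```bash
python3 -m inch '[[[0,0,0],[0,0,0.001],1],[[0,0,0],[0,0,0],-1],[[0,0,0],[0,0,0],-1],[[0,0,0],[0,0,0],-1],[[0,0,0],[0,0,0],-1],[[0,0,0],[0,0,0],-1],[[0,0,0],[0,0,0],-1],[[0,0,0],[0,0,0],-1],[[0,0,0],[0,0,0],-1]]' | tail -3
python3 -m inch '[[[0,0,0],[0,0,-0.03],-1],[[0,0,0],[0,0,-0.08],-1],[[0,0,0],[0,0,-0.1],-1],[[0,0,0],[0,0,-0.1],-1],[[0,0,0],[0,0,-0.1],-1],[[0,0,0.008],[0,0,0],-1],[[0,0,0.007],[0,0,0],-1],[[0,0,0],[0,0,0],-1]]' | head -2
python3 d.py .4655 .0272 .12 .013
```

```text
ft_force: [0.2, -0.8, 0.1]
grip_width: 0.0852
grasp_force: 0.0
clock: 16.68
eef_pos: [0.6573, 0.0262, 0.2065]
t 16.7 pos [0.6573 0.0262 0.2065] j [0.04 1.6 ] w 0.0853 F 0.0 [ 0.1  0.5 -0.5]
turn units [ 0.0003  0.0001 -0.    ] shift units [ 0.0116 -0.6394  0.2884] rows>= 5.046847756704516
```

```bash
python3 -m inch '[[[0,0,0],[0.002,-0.09,0],-1],[[0,0,0],[0.002,-0.1,0],-1],[[0,0,0],[0.002,-0.1,0],-1],[[0,0,0],[0.002,-0.1,0],-1],[[0,0,0],[0.002,-0.1,0],-1],[[0,0,0],[0.002,-0.1,0],-1],[[0,0,0],[0,-0.049,0],-1],[[0,0,0],[0,0,0.14],-1],[[0,0,0],[0,0,0.14],-1],[[0,0,0],[0,0,0],-1]]' | head -2
python3 d.py .4655 .0272 .021 .013
python3 -c "
from h import *
c=cam('scene');crop(c,200,130,160,150,4,'pics/s6.png')"
```

```text
clock: 17.52
eef_pos: [0.4584, 0.0268, 0.1151]
t 17.5 pos [0.4584 0.0268 0.1151] j [0.06 1.61] w 0.0856 F 0.0 [-2.4  0.  -0.8]
turn units [-0.0023  0.0002  0.0003] shift units [0.001  0.0238 0.3136] rows>= 2.2628438786074336
```

View pics/s6.png

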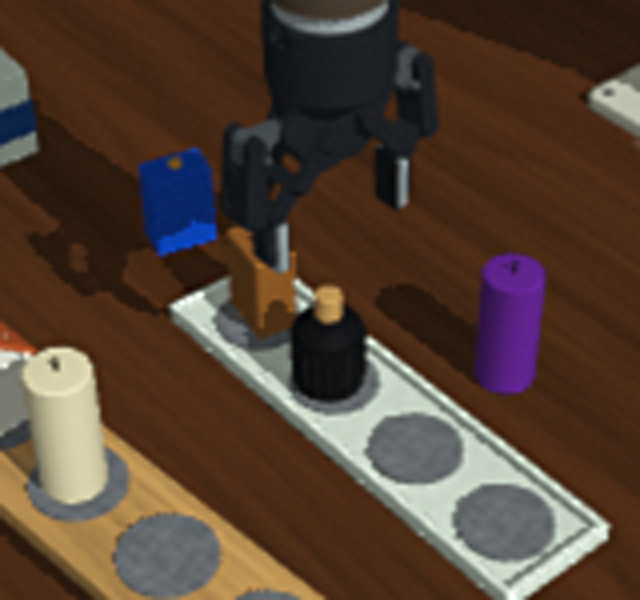

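Candle stands upright on its disc (crop 78,440). The vase is at (328,350), and the open fingers are above it, clear of the clock. I'll descend.

```bash
python3 -m inch '[[[-0.0015,0,0],[0.001,0.02,0],-1],[[0,0,0],[0,0,0],-1],[[0,0,0],[0,0,0.06],-1],[[0,0,0],[0,0,0.08],-1],[[0,0,0],[0,0,0.07],-1],[[0,0,0],[0,0,0.05],-1],[[0,0,0],[0,0,0.03],-1],[[0,0,0],[0,0,0.015],-1],[[0,0,0],[0,0,0],-1],[[0,0,0],[0,0,0],-1]]' | head -2
python3 d.py .4655 .0272 .021 .013
```

```text
clock: 18.4
eef_pos: [0.4732, 0.0276, 0.0311]
t 18.4 pos [0.4732 0.0276 0.0311] j [0.06 1.62] w 0.0857 F 0.0 [ 0.4 -0.2 -0.1]
turn units [0.0018 0.0001 0.0001] shift units [-0.0009 -0.0258  0.0335] rows>= 0.30445773642708
```

```bash
python3 -m inch '[[[0.0018,0,0],[-0.001,-0.024,0.015],-1],[[0,0,0],[0,0,0.013],-1],[[0,0,0],[0,0,0],-1],[[0,0,0],[0,0,0],-1]]' | head -2
python3 d.py .4655 .0272 .021 .013
python3 -m inch '[[[0,0,0],[0,0,0],1],[[0,0,0],[0,0,0],1],[[0,0,0],[0,0,0],1],[[0,0,0],[0,0,0],1],[[0,0,0],[0,0,0],1],[[0,0,0],[0,0,0],1],[[0,0,0],[0,0,0],1],[[0,0,0],[0,0,0],1],[[0,0,0],[0,0,0],1]]'
python3 d.py .4655 .0272 .021 .013
```

```text
clock: 18.73
eef_pos: [0.4645, 0.0271, 0.0214]
t 18.7 pos [0.4645 0.0271 0.0214] j [0.06 1.62] w 0.0857 F 0.0 [ 0.2 -0.3  0.1]
turn units [-0.0004  0.0001  0.0001] shift units [0.0004 0.0033 0.0014] rows>= 0.025652320422081282
clock: 19.48
eef_pos: [0.465, 0.0271, 0.022]
tool_rot: [0.702, 0.712, -0.001, -0.0]
ft_force: [-2.1, -0.2, 5.2]
grip_width: 0.0457
grasp_force: 61.6
t 19.5 pos [0.465  0.0271 0.022 ] j [0.06 1.62] w 0.0457 F 61.6 [-2.1 -0.2  5.2]
turn units [-0.0003  0.0001  0.0001] shift units [0.0002 0.0016 0.0032] rows>= 0.025860825720391913
```

```bash
python3 -m inch '[[[0,0,0],[0,0,-0.02],1],[[0,0,0],[0,0,-0.05],1],[[0,0,0],[0,0,-0.1],1],[[0,0,0],[0,0,-0.1],1],[[0,0,0],[0,0,-0.1],1],[[0,0,0],[0,0,-0.1],1],[[0,0,0],[0,0,-0.05],1],[[0,0,-0.0075],[0,0,-0.02],1],[[0,0,-0.0075],[0,0,0],1],[[0,0,0],[0,0,0],1]]' | head -2
python3 d.py .6485 .1066 .18 .1077
```

```text
clock: 20.32
eef_pos: [0.4653, 0.0272, 0.1841]
t 20.3 pos [0.4653 0.0272 0.1841] j [0.06 1.52] w 0.0458 F 61.6 [-0.  -0.1 -1.3]
turn units [-0.0002  0.0001  0.0002] shift units [0.1975 0.6357 0.0136] rows>= 4.790178692900154
```

```bash
python3 -m inch '[[[0,0,0],[0.015,0.045,0],1],[[0,0,0],[0.03,0.095,0],1],[[0,0,0],[0.03,0.095,0],1],[[0,0,0],[0.03,0.095,0],1],[[0,0,0],[0.03,0.095,0],1],[[0,0,0],[0.03,0.095,0],1],[[0,0,0],[0.02,0.07,0],1],[[0,0,0],[0.012,0.045,0],1],[[0,0,0],[0,0,0],1],[[0,0,0],[0,0,0],1]]' | head -2
python3 d.py .6485 .1066 .056 .1077
```

```text
clock: 21.15
eef_pos: [0.6476, 0.1066, 0.1811]
t 21.1 pos [0.6476 0.1066 0.1811] j [0.16 1.63] w 0.0456 F 61.9 [ 0.1 -1.3 -2.1]
turn units [-0.0009  0.0001 -0.    ] shift units [-2.000e-04  3.100e-03  4.169e-01] rows>= 2.9997053767614688
```

```bash
python3 -m inch '[[[0,0,0],[0,0,0.03],1],[[0,0,0],[0,0,0.07],1],[[0,0,0],[0,0,0.08],1],[[0,0,0],[0,0,0.08],1],[[0,0,0],[0,0,0.06],1],[[0,0,0],[0,0,0.04],1],[[0,0,0],[0,0,0.02],1],[[0,0,0],[0,0,0],1],[[0,0,0],[0,0,0],1]]' | head -2
python3 d.py .6485 .1066 .056 .1077
```

```text
clock: 21.9
eef_pos: [0.6474, 0.1061, 0.0692]
t 21.9 pos [0.6474 0.1061 0.0692] j [0.16 1.63] w 0.0455 F 61.9 [-0.  -0.2 -1. ]
turn units [-0.0004  0.     -0.    ] shift units [0.0013 0.004  0.044 ] rows>= 0.31789168170358284
```

```bash
python3 -m inch '[[[-0.0004,0,0],[0.001,0.003,0.02],1],[[0,0,0],[0,0,0.015],1],[[0,0,0],[0,0,0.007],1],[[0,0,0],[0,0,0],1],[[0,0,0],[0,0,0],1]]' | head -2
python3 d.py .6485 .1066 .056 .1077
```

```text
clock: 22.32
eef_pos: [0.6487, 0.1068, 0.0564]
t 22.3 pos [0.6487 0.1068 0.0564] j [0.16 1.63] w 0.0458 F 62.0 [ 0.5 -0.1 -0.6]
turn units [0. 0. 0.] shift units [-0.0007 -0.0009  0.0014] rows>= 0.012987755601777232
```

```bash
python3 -m inch '[[[0,0,0],[0,0,0.003],1],[[0,0,0],[0,0,0],1],[[0,0,0],[0,0,0],-1],[[0,0,0],[0,0,0],-1],[[0,0,0],[0,0,0],-1],[[0,0,0],[0,0,0],-1],[[0,0,0],[0,0,0],-1],[[0,0,0],[0,0,0],-1],[[0,0,0],[0,0,0],-1],[[0,0,0],[0,0,0],-1]]' | tail -3
python3 -m inch '[[[0,0,0],[0,0,-0.03],-1],[[0,0,0],[0,0,-0.08],-1],[[0,0,0],[0,0,-0.1],-1],[[0,0,0],[0,0,-0.1],-1],[[0,0,0],[0,0,-0.1],-1],[[0,0,0.014],[0,0,-0.05],-1],[[0,0,0.014],[0,0,-0.02],-1],[[0,0,0.014],[0,0,0],-1],[[0,0,0],[0,0,0],-1],[[0,0,0],[0,0,0],-1]]' | head -2
python3 d.py .462 -.049 .12 -.15
```

```text
ft_force: [-0.7, -0.2, 0.3]
grip_width: 0.0853
grasp_force: 0.0
clock: 23.98
eef_pos: [0.6486, 0.1068, 0.1999]
t 24.0 pos [0.6486 0.1068 0.1999] j [0.16 1.89] w 0.0852 F 0.0 [-0. -1.  0.]
turn units [ 0.0001  0.     -0.0006] shift units [-0.6065 -0.5375  0.2665] rows>= 6.137337288083446
```

```bash
python3 -m inch '[[[0,0,0],[-0.0675,-0.06,0],-1],[[0,0,0],[-0.0675,-0.06,0],-1],[[0,0,0],[-0.0675,-0.06,0],-1],[[0,0,0],[-0.0675,-0.06,0],-1],[[0,0,0],[-0.0675,-0.06,0],-1],[[0,0,0],[-0.0675,-0.06,0],-1],[[0,0,0],[-0.0675,-0.06,0],-1],[[0,0,0],[-0.0675,-0.06,0],-1],[[0,0,0],[-0.0675,-0.06,0],-1],[[0,0,0],[0,0,0],-1]]' | head -2
python3 -m inch '[[[0,0,0],[0,0,0.08],-1],[[0,0,0],[0,0,0.08],-1],[[0,0,0],[0,0,0.06],-1],[[0,0,0],[0,0,0.03],-1],[[0,0,0],[0,0,0],-1],[[0,0,0],[0,0,0],-1]]' | head -2
python3 d.py .462 -.049 .024 -.15
python3 -c "
from h import *
c=cam('scene');crop(c,170,110,160,150,4,'pics/s7.png')
c=cam('top');crop(c,205,135,160,130,4.5,'pics/t7.png')"
```

```text
clock: 24.82
eef_pos: [0.456, -0.0501, 0.1991]
clock: 25.32
eef_pos: [0.4604, -0.0479, 0.1244]
t 25.3 pos [ 0.4604 -0.0479  0.1244] j [-0.1   1.62] w 0.0856 F 0.0 [-0.1 -0.1  0.7]
turn units [-0.0001  0.     -0.0008] shift units [-0.0029  0.0059  0.3347] rows>= 2.408510126336282
```

View pics/s7.png

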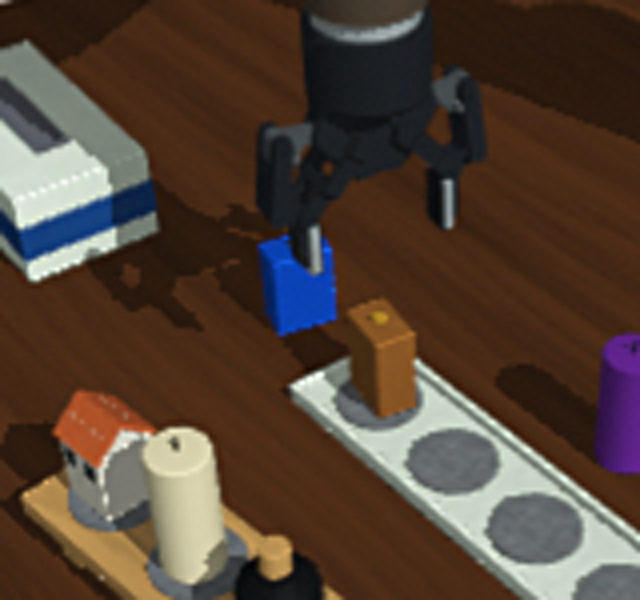

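View pics/t7.png

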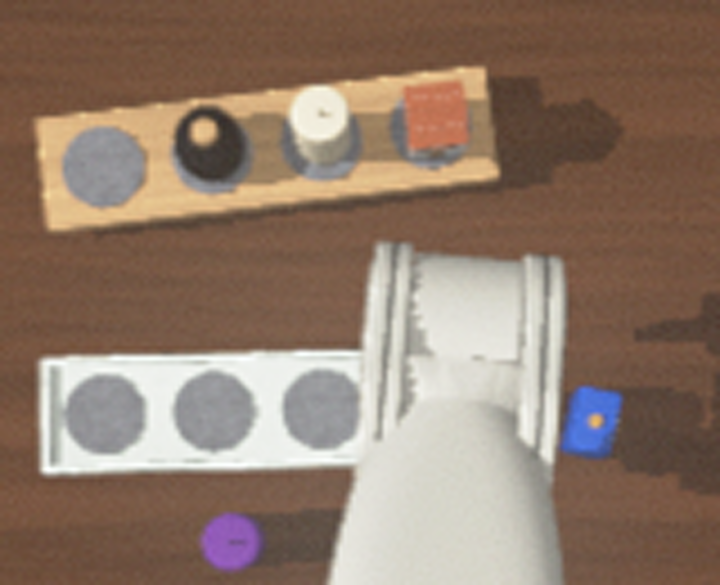

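Three are upright on their discs. The fingers hang over the brown clock (crop 383,355), clear of the blue one. I'll descend on the clock.

```bash
python3 -m inch '[[[0,0,-0.0008],[-0.003,0.006,0],-1],[[0,0,0],[0,0,0.05],-1],[[0,0,0],[0,0,0.08],-1],[[0,0,0],[0,0,0.07],-1],[[0,0,0],[0,0,0.06],-1],[[0,0,0],[0,0,0.035],-1],[[0,0,0],[0,0,0.015],-1],[[0,0,0],[0,0,0],-1],[[0,0,0],[0,0,0],-1]]' | head -2
python3 d.py .462 -.049 .024 -.15
python3 - <<'E'
from h import *
c=cam('top');f=lambda p,z:back(c,(np.array([p])+.5)/4.5-.5+[205,135],z)[0,:2].round(4)
print("candle",f([320,111],.133),"disc .6537 .0251; vase",f([204,131],.117),"disc .6455 .1050")
E
```

```text
clock: 26.17
eef_pos: [0.4628, -0.0494, 0.0322]
t 26.2 pos [ 0.4628 -0.0494  0.0322] j [-0.11  1.62] w 0.0853 F 0.0 [ 0.7  0.3 -0.5]
turn units [ 0.0002  0.     -0.0001] shift units [ 0.0008 -0.003   0.0274] rows>= 0.19814398135156855
candle [0.6569 0.0245] disc .6537 .0251; vase [0.6472 0.1049] disc .6455 .1050
```

```bash
python3 -m inch '[[[0,0,0],[0,-0.002,0.015],-1],[[0,0,0],[0,0,0.009],-1],[[0,0,0],[0,0,0],-1],[[0,0,0],[0,0,0],1],[[0,0,0],[0,0,0],1],[[0,0,0],[0,0,0],1],[[0,0,0],[0,0,0],1],[[0,0,0],[0,0,0],1],[[0,0,0],[0,0,0],1],[[0,0,0],[0,0,0],1]]' | head -1
python3 -m inch '[[[0,0,0],[0,0,0],1],[[0,0,0],[0,0,0],1],[[0,0,0],[0,0,0],1]]'
python3 d.py .462 -.049 .024 -.15
```

```text
clock: 27.05
clock: 27.3
eef_pos: [0.4616, -0.0492, 0.0244]
tool_rot: [0.758, 0.652, 0.0, 0.0]
ft_force: [-1.2, -0.2, 2.5]
grip_width: 0.0295
grasp_force: 59.6
t 27.3 pos [ 0.4616 -0.0492  0.0244] j [-0.11  1.62] w 0.0295 F 59.6 [-1.2 -0.2  2.5]
turn units [ 0.0001  0.     -0.0002] shift units [0.0008 0.0013 0.0014] rows>= 0.0151664755703028
```

```bash
python3 -m inch '[[[0,0,0],[0,0,-0.02],1],[[0,0,0],[0,0,-0.05],1],[[0,0,0],[0,0,-0.1],1],[[0,0,0],[0,0,-0.1],1],[[0,0,0],[0,0,-0.1],1],[[0,0,0],[0,0,-0.1],1],[[0,0,-0.013],[0,0,-0.07],1],[[0,0,-0.014],[0,0,-0.03],1],[[0,0,-0.014],[0,0,0],1],[[0,0,0],[0,0,0],1]]' | head -2
python3 d.py .6387 .186 .2 .1077
```

```text
clock: 28.13
eef_pos: [0.4615, -0.0491, 0.196]
t 28.1 pos [ 0.4615 -0.0491  0.196 ] j [-0.11  1.36] w 0.0292 F 59.4 [ 0.4  0.  -1.9]
turn units [0.0002 0.0001 0.0001] shift units [ 0.7157  0.6715 -0.0132] rows>= 7.061386646511631
```

```bash
python3 -m inch '[[[0,0,0],[0.0358,0.0336,0],1],[[0,0,0],[0.08,0.075,0],1],[[0,0,0],[0.08,0.075,0],1],[[0,0,0],[0.08,0.075,0],1],[[0,0,0],[0.08,0.075,0],1],[[0,0,0],[0.08,0.075,0],1],[[0,0,0],[0.08,0.075,0],1],[[0,0,0],[0.08,0.075,0],1],[[0,0,0],[0.08,0.075,0],1],[[0,0,0],[0.0358,0.0336,0],1]]' | head -2
python3 -m inch '[[[0,0,0],[0,0,0],1],[[0,0,0],[0,0,0],1]]' | head -2
python3 d.py .6387 .186 .0584 .1077
```

```text
clock: 28.97
eef_pos: [0.6385, 0.1879, 0.1929]
clock: 29.13
eef_pos: [0.6369, 0.1849, 0.193]
t 29.1 pos [0.6369 0.1849 0.193 ] j [0.28 1.75] w 0.0295 F 59.9 [-0.3  0.5 -1.3]
turn units [-0.0006  0.0002 -0.0002] shift units [0.003  0.0064 0.4488] rows>= 3.229143118243016
```

```bash
python3 -m inch '[[[0,0,0],[0.003,0.005,0.03],1],[[0,0,0],[0,0,0.07],1],[[0,0,0],[0,0,0.08],1],[[0,0,0],[0,0,0.08],1],[[0,0,0],[0,0,0.07],1],[[0,0,0],[0,0,0.055],1],[[0,0,0],[0,0,0.025],1],[[0,0,0],[0,0,0],1],[[0,0,0],[0,0,0],1]]' | head -2
python3 d.py .6387 .186 .0584 .1077
```

```text
clock: 29.88
eef_pos: [0.6387, 0.1846, 0.0723]
t 29.9 pos [0.6387 0.1846 0.0723] j [0.28 1.75] w 0.0295 F 59.9 [ 0.1  0.5 -1.6]
turn units [-0.0001  0.0001 -0.0004] shift units [0.0045 0.0003 0.0464] rows>= 0.3352318005464416
```

```bash
python3 -m inch '[[[0,0,0],[0.0045,0,0.02],1],[[0,0,0],[0,0,0.015],1],[[0,0,0],[0,0,0.009],1],[[0,0,0],[0,0,0.002],1],[[0,0,0],[0,0,0],1],[[0,0,0],[0,0,0],1]]' | head -2
python3 d.py .6387 .186 .0584 .1077
```

```text
clock: 30.38
eef_pos: [0.639, 0.1869, 0.0586]
t 30.4 pos [0.639  0.1869 0.0586] j [0.28 1.75] w 0.0296 F 60.0 [ 0.3  0.6 -0.8]
turn units [ 0.      0.     -0.0002] shift units [-0.0027 -0.0013  0.0005] rows>= 0.022324096485413187
```

```bash
python3 -m inch '[[[0,0,0],[0,0,0.002],1],[[0,0,0],[0,0,0],1],[[0,0,0],[0,0,0],-1],[[0,0,0],[0,0,0],-1],[[0,0,0],[0,0,0],-1],[[0,0,0],[0,0,0],-1],[[0,0,0],[0,0,0],-1],[[0,0,0],[0,0,0],-1],[[0,0,0],[0,0,0],-1],[[0,0,0],[0,0,0],-1]]' | tail -3
python3 -m inch '[[[0,0,0],[0,0,-0.03],-1],[[0,0,0],[0,0,-0.08],-1],[[0,0,0],[0,0,-0.1],-1],[[0,0,0],[0,0,-0.1],-1],[[0,0,0],[0,0,-0.1],-1],[[0,0,0],[0,0,-0.05],-1],[[0,0,0],[0,0,-0.04],-1],[[0,0,0],[0,-0.08,0],-1],[[0,0,0],[0,-0.12,0],-1],[[0,0,0],[0,-0.12,0],-1]]' | head -2
python3 -m inch '[[[0,0,0],[0,-0.1,0],-1],[[0,0,0],[0,-0.1,0],-1],[[0,0,0],[0,-0.1,0],-1],[[0,0,0],[0,0,0],-1],[[0,0,0],[0,0,0],-1]]' | head -2
python3 -c "
from h import *
c=cam('scene');a=cv2.resize(c['img'][180:330,150:370,::-1],None,fx=3,fy=3,interpolation=2)
t=cam('top');b=cv2.resize(t['img'][135:200,200:330,::-1],(660,330)[:2],interpolation=2)[:140*2]
crop(c,150,190,190,150,4,'pics/s8.png');crop(t,205,135,140,130,4.5,'pics/t8.png')"
```

```text
ft_force: [-0.5, 0.5, -0.9]
grip_width: 0.0853
grasp_force: 0.0
clock: 32.05
eef_pos: [0.543, 0.1765, 0.2082]
clock: 32.47
eef_pos: [0.4528, 0.1669, 0.209]
```

View pics/s8.png

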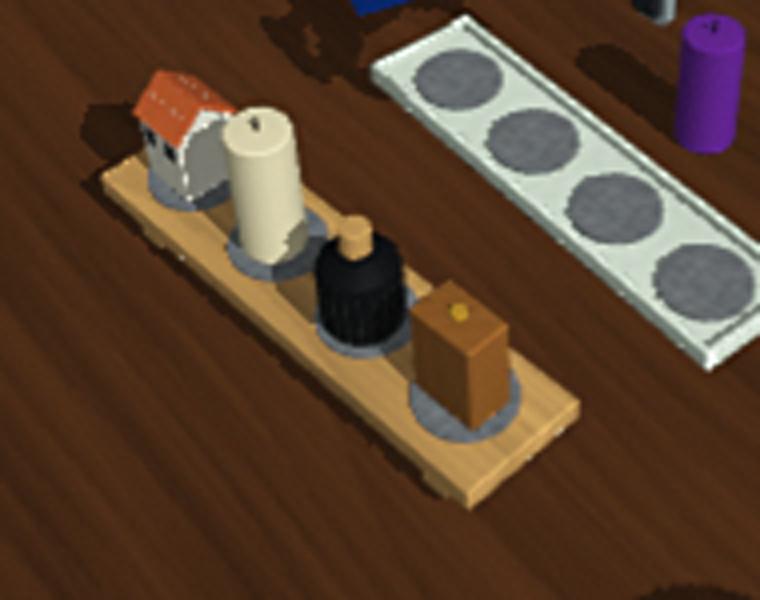

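View pics/t8.png

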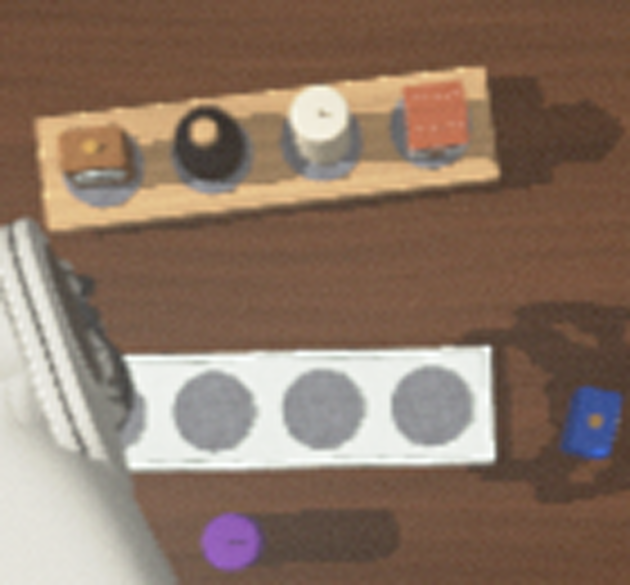

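```bash
python3 - <<'E'
from h import *
c=cam('top');print(back(c,(np.array([[94,146]])+.5)/4.5-.5+[205,135],.111)[0,:2])
c=cam('scene');print(back(c,(np.array([[459,312]])+.5)/4-.5+[150,190],.111)[0,:2])
E
```

```text
[0.63885995 0.18153137]
[0.63948623 0.18771945]
```

All four are within about 3 mm of their disc centres, upright and in reversed order (clock, vase, candle, house from the robot's left). The arm is clear, so I'm handing in.

```bash
python3 -c "
from workcell import workorder
print(workorder.job_done())"
```

```text
the job is handed in; nothing more can be done
None
```

The job is handed in at about 32.5 s of the 106 s: clock, vase, candle and house stand upright in reversed order, each about 2–4 mm from the middle of its disc, and the tissue box, basket, books and look-alikes were not touched.

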